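# Seat the glass sediment bowl on the filter head

## Task

Pick up the amber glass filter bowl and set it down, mouth down as it stands, in the round recess of the upturned filter head, upright and flat on the gasket, then let go. The glass is thin: hold it with a light grip (no more than about 50 N from each finger), do not tip it over, and set it down gently, neither dropping it into place nor pressing it on the head with more than 40 N. Leave the metal bowl and the gear where they are.

Things in the scene. Friction and masses are not known exactly. Their poses are not given: they have to be found in the camera images.
- glass_bowl_center (a point): Centre (on the axis, half-way up) of the loose amber glass bowl, standing mouth down on the bench, rounded end up, 74 mm tall (3 mm brass nub on top extra): the centre is 37 mm above its underside. Straight round wall 44 mm in diameter from 8 to 60 mm above the underside; rim flange at the underside 50 mm in diameter, 6 mm high. 0.10 to 0.20 kg. z: up along its axis.
- seat (a point): Centre of the recess floor (black gasket, rigid) of the filter head: aluminium, fixed to the bench, recess upwards, 72 mm in diameter, 36 mm high. Recess 60 mm in diameter, 8 mm deep, floor 28 mm above the bench. Two brass pipe stubs along its own +y and -y reach 70 mm from the axis, 28 mm high; four bolt ears at its foot reach 50 mm. z: up.
- metal_bowl_center (a point): Centre (37 mm above its underside) of the loose aluminium bowl of the same shape and size as the glass one. To be left alone.
- gear_center (a point): Centre (16 mm above its underside) of a loose dark steel gear, 64 mm over its teeth, 18 mm thick, with a 28 mm hub on top, 32 mm tall in all. To be left alone.
There are look-alikes about, which are no part of the job. Of the things that look like the part that bears glass_bowl_center, the smallest one is meant.

How it is judged:
At the end, for the whole second after the job is handed in: The glass bowl stands at rest in the recess of the filter head, mouth down: its axis within 12 mm of the recess centre, its underside on the recess floor (within 4 mm), tilted less than 10 degrees (horizontal distance between glass_bowl_center and seat below 0.012 m and z of glass_bowl_center in the frame of seat between 0.032 and 0.041 m and angle between glass_bowl_center's own z axis and vertical below 0.17 rad and linear speed of glass_bowl below 0.02 m/s); the robot touches nothing.
It fails at once if the two fingers together squeeze or push the glass bowl with more than 110 N (about 55 N each) (contact force between the fingers and glass_bowl above 110 N).
It fails at once if the glass bowl meets the filter head with more than 40 N (contact force between glass_bowl and filter_head above 40 N).
It fails at once if the glass bowl is dropped: out of the fingers it falls freely by more than about 10 mm (contact force between the fingers and glass_bowl below 0.5 N and linear speed of glass_bowl above 0.45 m/s).
It fails at once if the glass bowl is tipped by more than 40 degrees (angle between glass_bowl_center's own z axis and vertical above 0.7 rad).
It fails at once if the metal bowl or the gear is moved by more than 20 mm (distance of any of metal_bowl_center, gear_center from where it was at the start of the episode above 0.02 m).
It also fails if it takes over 43 s, if anything falls off the work surface, if the arm or the gripper's body presses on something with over 40 N, if the wrist force passes 120 N, or if a joint passes its speed limit or range.

## Robot

A 6-joint arm with a two-finger parallel gripper is mounted at the origin on the work surface. World frame = base frame: x ahead of the robot, y to its left, z up, the work surface at z = 0. Lengths are in m, angles in rad, forces in N, time in s.
With the tool pointing down it reaches from about 0.4 to 0.825 m from the base axis. Payload 7 kg.
Tool frame: the origin (TCP) lies on the centre line of the jaws, within the pads' length; the fingertips stand ahead of it and the grasp point (between the pads) lies 11 mm behind it (arm.tips_ahead is the z of the fingertips in the tool frame, in m); z points along the fingers, y is the direction in which the jaws open and shut (so a half turn about z gives the same grasp; the last joint's range is limited). The gripper opens to 88 mm and grips with 3 to 60 N. Pads are 19 mm wide; open, the fingers measure 130 mm over their backs; the gripper's body (78 mm by 193 mm) begins 47 mm behind the grasp point.
Start: joints at [1.596, 0.359, 0.012, 0, -1.224, -0.288], TCP at [0.175, 0.652, 0.197] pointing down, gripper open.
Joint ranges: [-3.07, 3.07], [-1.43, 2.12], [-1.02, 1.25], [-3.03, 1.67], [-3.05, -0], [-3.03, 3.03]. Speed limits (rad/s): [2.39, 2.39, 3.01, 3.14, 3.14, 3.14].

## Interface

Orientations are given as [roll, pitch, yaw] about the fixed x, y, z axes, in that order (R = Rz(yaw) Ry(pitch) Rx(roll)).
In Python, from station import get_state, optics, arm gives the robot as it stands.
- The arm moves only by the tool carry_out, never from a script. Its argument "plan" is a list of rows, each a list of 7 numbers: the shift along the world's x, y, z each as a share of 25 mm, from -1 to 1, then the turn, a rotation vector about the world's x, y, z each as a share of 90 degrees, from -1 to 1, then the finger opening in mm, from 0 to 87.6. A call has 1 to 8 rows; each row shifts and turns the commanded pose from where the row before left it; what a row does not reach is not made up. A row lasts 1/10 s, in which the tool goes at most 50 mm and 8.59 degrees, less where a joint would pass 70% of its speed; a pose out of reach is approached as far as the arm can. A call with a number of a shift or a turn outside -1 to 1 is refused whole. A call with a gripper value outside its range is refused whole. The fingers move at their own pace and stop on an object; "newtons" is the grip in N (left out, the last holds). Time passes only in rows, so rows that do not move let the fingers close. It gives the time, the measured TCP pose, the force and the opening at its end, in the units of the state.
- get_state(): the state, without advancing time (a new reading comes with each control period).
- optics.grab_frame(name): name is "scene" or "top"; returns the picture (480x640x3 uint8, blue, green, red); there is no depth.
- optics.calibration(name): a dict with "fov_y" (degrees; the focal length in pixels is half the picture's height over the tangent of half this angle, whatever the lens; pixels are square), "cx", "cy" (the principal point, pixels), "dist" ([k1, k2, p1, p2, k3] as OpenCV has them; the pictures are not rectified), "position" and "orientation" of the camera in the world. Camera axes: x right, y up, looking along -z (the intrinsics and any distortion apply to the point x, -y, -z); pixel columns grow to the right and rows downward; lengths in m; the calibration is good to about 2 mm. A picture is of the moment at which its call begins. calibration takes no time and is no camera call.
- arm.job_done(): hands the job in, once; it reports no verdict.
The state is a dict: "t": time; "q": joint angles; "qd": joint speeds; "joint_efforts": joint torques, N m; "eef_pos": TCP position; "ee_rot": TCP orientation; "force": force on the tool from outside, world axes, zero at the start; "moment": the same for the moment, N m; "width": finger opening in m.
Only numpy, scipy, OpenCV 4.12 (cv2) and the standard library are available. Lean on these libraries where they do the work, as an engineer would, in place of code of your own. Each camera call takes 0.05 s, during which the arm holds its last target. There are 200 camera calls.

## Working session

There is one attempt and no reset: what is moved stays moved. The work goes in short steps, Python scripts to look and compute and a tool call to move; the robot and the scene stay as the last step left them, time stands still between calls to the robot, and variables do not carry over. Pictures are saved under pics/ and viewed, about 8 in all and at most 12, crops included, and the job is handed in when it is done.

Besides the shell and the picture viewer there is one more tool, called after "Call:" as name([rows], argument=value, ...), one row to a line, values as JSON. carry_out: Moves the arm, as the interface text tells. Its arguments: {"type":"object","properties":{"plan":{"type":"array"},"newtons":{"type":"number"}},"required":["plan"]}

```bash
mkdir -p pics; ls; python3 - <<'E'
from station import get_state, optics, arm
import cv2
s=get_state();print(s['t'],s['eef_pos'],s['ee_rot'],s['width'],s['force'],arm.tips_ahead)
for n in('scene','top'):
    print(optics.calibration(n)); cv2.imwrite(f'pics/{n}0.png',optics.grab_frame(n))
E
```

```text
pics
0.0 [0.17522157 0.65131077 0.19604532] [ 3.13997436e+00 -1.46214175e-04 -2.62879888e-01] 0.08763684194275206 [-0.38392666  0.07634777 -0.66797834] 0.008
{'fov_y': 50.922905289290796, 'cx': 318.24130926510276, 'cy': 228.21279255378374, 'dist': array([-0.04420319,  0.        ,  0.        ,  0.        ,  0.        ]), 'position': array([0.9424878 , 0.60957555, 0.5483705 ]), 'orientation': array([ 1.01208407, -0.02179267,  2.53915122])}
{'fov_y': 42.71003603231907, 'cx': 321.92816768597845, 'cy': 244.10264135563, 'dist': array([-0.09017565,  0.        ,  0.        ,  0.        ,  0.        ]), 'position': array([ 0.3486097 , -0.00307497,  0.9844225 ]), 'orientation': array([ 1.75995752e-01, -8.20018446e-04, -1.59831495e+00])}
```

View pics/scene0.png

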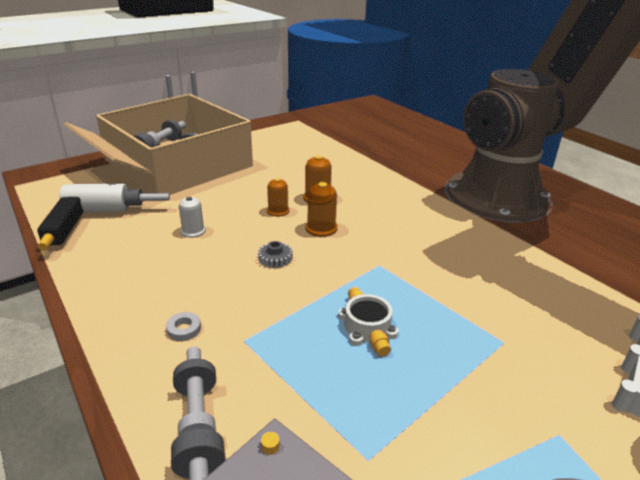

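View pics/top0.png

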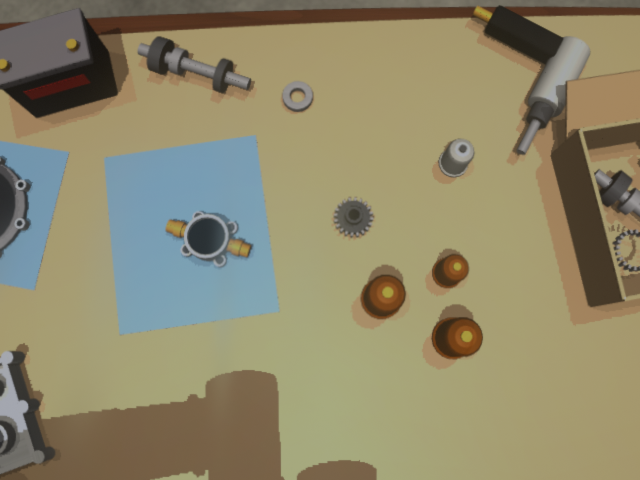

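The scene view shows three amber bowls, at scene (278,196), (318,178) and (321,208), which are (451,270), (457,338) and (383,297) in the top view. The smallest is scene (278,196) / top (451,270). The metal bowl is at scene (191,216), the gear at (275,254) and the filter head recess at (368,310) / top (207,236). Next I'll segment these and triangulate.

```bash
cat > h.py <<'E'
import numpy as np, cv2
from scipy.spatial.transform import Rotation as R
from station import get_state, optics, arm
def ray(n,px):
    c=optics.calibration(n); f=240/np.tan(np.radians(c['fov_y']/2))
    K=np.array([[f,0,c['cx']],[0,f,c['cy']],[0,0,1]])
    p=cv2.undistortPoints(np.array(px,float).reshape(-1,1,2),K,c['dist']).reshape(-1,2)
    d=np.c_[p[:,0],-p[:,1],-np.ones(len(p))]@R.from_euler('xyz',c['orientation']).as_matrix().T
    return c['position'],d
def plane(n,px,z):
    o,d=ray(n,px); return o+d*((z-o[2])/d[:,2])[:,None]
def tri(pa,pb):
    o1,d1=ray('scene',pa); o2,d2=ray('top',pb); d1=d1[0];d2=d2[0]
    s=np.linalg.lstsq(np.c_[d1,-d2],o2-o1,rcond=None)[0]
    a,b=o1+s[0]*d1,o2+s[1]*d2; return (a+b)/2,np.linalg.norm(a-b)
def circ(P):
    A=np.c_[2*P[:,:2],np.ones(len(P))]; s=np.linalg.lstsq(A,(P[:,:2]**2).sum(1),rcond=None)[0]
    return s[:2],np.sqrt(s[2]+s[:2]@s[:2])
def blobs(n,mask,box):
    x0,y0,x1,y1=box; m=np.zeros_like(mask); m[y0:y1,x0:x1]=mask[y0:y1,x0:x1]
    cs,_=cv2.findContours(m,cv2.RETR_EXTERNAL,cv2.CHAIN_APPROX_NONE)
    return sorted(cs,key=cv2.contourArea)[::-1]
E
python3 - <<'E'
from h import *
im={n:cv2.imread(f'pics/{n}0.png') for n in('scene','top')}
hsv={n:cv2.cvtColor(i,cv2.COLOR_BGR2HSV) for n,i in im.items()}
for n,bx in(('scene',(335,265,405,360)),('top',(160,200,255,272))):
    m=((hsv[n][...,2]<75)).astype(np.uint8)*255
    for c in blobs(n,m,bx)[:2]:
        if len(c)>5: print(n,'dark',cv2.contourArea(c),cv2.fitEllipse(c))
for n,px in(('scene',[(278,182),(278,196),(285,210)]),('top',[(456,267),(446,274),(465,275)])):
    print(n,[hsv[n][y,x].tolist() for x,y in px])
t=[cv2.resize(im[n][y:y+60,x:x+80],(400,300),interpolation=cv2.INTER_CUBIC) for n,x,y in(('scene',240,165),('scene',330,280),('top',410,240),('top',165,206))]
cv2.imwrite('pics/crop.png',np.vstack([np.hstack(t[:2]),np.hstack(t[2:])]))
E
```

```text
scene dark 525.0 ((368.5914001464844, 310.4992980957031), (19.15615463256836, 35.028076171875), 95.7954330444336)
top dark 839.5 ((203.84742736816406, 235.77684020996094), (30.708702087402344, 35.36958694458008), 11.529221534729004)
scene [[16, 224, 171], [14, 183, 102], [13, 218, 102]]
top [[26, 159, 168], [14, 188, 106], [14, 172, 107]]
```

View pics/crop.png

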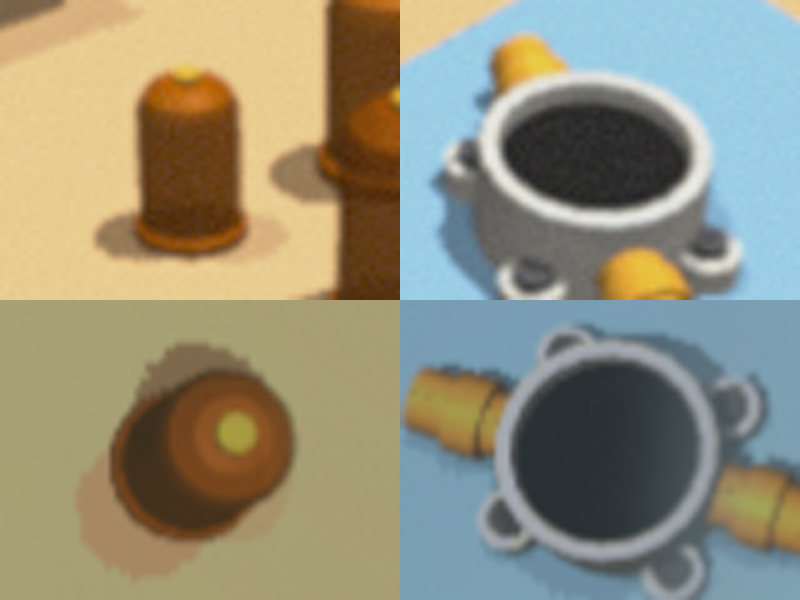

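The crop shows the small amber bowl, with its nub at about scene (277,179) and top (457,266). The head's rim ring is centred at about scene (369,310) and top (206,236).

```bash
python3 - <<'E'
from h import *
im={n:cv2.imread(f'pics/{n}0.png') for n in('scene','top')}
hsv={n:cv2.cvtColor(i,cv2.COLOR_BGR2HSV) for n,i in im.items()}
print('bowl nub',tri((276.8,179.2),(457,266.2)))
# amber silhouettes
for n,bx in(('scene',(255,170,300,222)),('top',(425,245,478,295))):
    h=hsv[n]; m=((h[...,1]>150)&(h[...,2]<200)).astype(np.uint8)*255
    c=blobs(n,m,bx)[0].reshape(-1,2); print(n,cv2.contourArea(c),c.min(0),c.max(0))
    if n=='scene':
        for y in range(178,218,4):
            r=c[c[:,1]==y]; 
            if len(r): print(y,r[:,0].min(),r[:,0].max())
        lo=c[c[:,1]>=209]
    else:
        q=c-c.mean(0); lo=c[(q[:,0]-q[:,1]*1.0<-8)]
    for z in(0,.003): P=plane(n,lo,z); print(n,'flange arc',z,circ(P),len(lo))
print('rim tri',tri((368.8,309.6),(205.9,235.8)))
for n,px,ex in(('scene',(368.8,309.6),[(480,150),(712,150),(596,72)]),('top',(205.9,235.8),[(495,151),(718,151),(606,40),(606,262)])):
    o=(330,280) if n=='scene' else (165,206)
    e=[((x-400+.5)/5-.5+o[0],(y+.5)/5-.5+o[1]) for x,y in ex]
    P=plane(n,e,.036); print(n,plane(n,px,.036)[0],'R',circ(P))
# rings by mask: recess dark floor + bright rim
h=hsv['scene'];m=((h[...,1]<50)&(h[...,2]>175)).astype(np.uint8)*255
c=blobs('scene',m,(340,288,400,330))[0]; print('scene rim',cv2.contourArea(c),cv2.fitEllipse(c),circ(plane('scene',c.reshape(-1,2),.036)))
# stubs: orange
for n,bx in(('scene',(335,280,405,360)),('top',(160,210,260,262))):
    h=hsv[n];m=((h[...,1]>130)&(h[...,0]>8)&(h[...,0]<35)).astype(np.uint8)*255
    b=blobs(n,m,bx)[:2]; print(n,[plane(n,c.reshape(-1,2).mean(0),.018)[0].round(4) for c in b])
for k,p,z in(('gear',(353,215),.032),('metal',(462,149),.074),('big1',(388,293),.1),('big2',(466,336),.1)): print(k,plane('top',p,z)[0])
E
```

```text
bowl nub (array([ 0.47086775, -0.20975585,  0.07764463]), np.float64(0.0005579917341192387))
scene 601.0 [267 180] [288 215]
182 270 285
186 268 286
190 269 286
194 268 286
198 269 286
202 269 286
206 269 287
210 267 288
214 270 285
scene flange arc 0 (array([ 0.46706338, -0.21666143]), np.float64(0.022986950790093403)) 27
scene flange arc 0.003 (array([ 0.46966431, -0.21214129]), np.float64(0.022861194842226387)) 27
top 679.5 [433 255] [467 287]
top flange arc 0 (array([ 0.46813287, -0.20728277]), np.float64(0.01863249933469772)) 54
top flange arc 0.003 (array([ 0.46776862, -0.20666045]), np.float64(0.018575717314718507)) 54
rim tri (array([0.53565901, 0.17453635, 0.03461676]), np.float64(0.00031736982267663316))
scene [0.53664169 0.17581884 0.036     ] R (array([0.53558536, 0.17433529]), np.float64(0.03573698533758577))
top [0.53550147 0.17416853 0.036     ] R (array([0.53574383, 0.17422869]), np.float64(0.03555857180674837))
scene rim 1091.0 ((368.5390319824219, 308.54168701171875), (31.682601928710938, 46.073890686035156), 101.22785186767578) (array([0.53449102, 0.17223792]), np.float64(0.03595316758571154))
scene [array([0.5546, 0.2252, 0.018 ]), array([0.5149, 0.1138, 0.018 ])]
top [array([0.5535, 0.2255, 0.018 ]), array([0.518 , 0.1178, 0.018 ])]
gear [ 0.56353171 -0.05919898  0.032     ]
metal [ 0.65514103 -0.2309407   0.074     ]
big1 [ 0.4314383  -0.10161951  0.1       ]
big2 [ 0.36619679 -0.21120365  0.1       ]
```

The bowl axis is at (0.471, -0.210), with the nub top triangulated at 77.6 mm (77 expected). The seat is at (0.5356, 0.1743), with the rim at 34.6 mm (36 expected). The jaw axis should be at about 55° to clear the two larger bowls, so I turn -20°.

Call:
carry_out([
  [0.6,-1,0,0,0,-0.074,87],
  [0.6,-1,0,0,0,-0.074,87],
  [0.6,-1,0,0,0,-0.074,87],
  [0.6,-1,0,0,0,0,87],
  [0.6,-1,0,0,0,0,87],
  [0.6,-1,0,0,0,0,87],
  [0.6,-1,0,0,0,0,87],
  [0.6,-1,0,0,0,0,87],
], newtons=20)

```text
t: 0.9
eef_pos: [0.2957, 0.4505, 0.1967]
ee_rot: [3.141, -0.0, -0.611]
force: [0.0, -0.5, 0.2]
width: 0.0869
```

Call:
carry_out([
  [0.6,-1,0,0,0,0,87],
  [0.6,-1,0,0,0,0,87],
  [0.6,-1,0,0,0,0,87],
  [0.6,-1,0,0,0,0,87],
  [0.6,-1,0,0,0,0,87],
  [0.6,-1,0,0,0,0,87],
  [0.6,-1,0,0,0,0,87],
  [0.6,-1,0,0,0,0,87],
])

```text
t: 1.7
eef_pos: [0.4156, 0.2506, 0.1968]
ee_rot: [3.141, 0.0, -0.611]
force: [1.0, 0.3, -0.5]
width: 0.087
```

Call:
carry_out([
  [0.3,-1,0,0,0,0,87],
  [0.3,-1,0,0,0,0,87],
  [0.3,-1,0,0,0,0,87],
  [0.3,-1,0,0,0,0,87],
  [0.3,-1,0,0,0,0,87],
  [0.3,-1,0,0,0,0,87],
  [0.3,-1,0,0,0,0,87],
  [0.14,-1,0,0,0,0,87],
])

```text
t: 2.5
eef_pos: [0.4715, 0.0507, 0.1967]
ee_rot: [3.141, 0.0, -0.612]
force: [-0.3, -0.1, -0.0]
width: 0.0868
```

Call:
carry_out([
  [0,-1,0,0,0,0,87],
  [0,-1,0,0,0,0,87],
  [0,-1,0,0,0,0,87],
  [0,-1,0,0,0,0,87],
  [0,-1,0,0,0,0,87],
  [0,-1,0,0,0,0,87],
  [0,-1,0,0,0,0,87],
  [0,-1,0,0,0,0,87],
])

```text
t: 3.3
eef_pos: [0.471, -0.1492, 0.1968]
ee_rot: [3.141, 0.0, -0.612]
force: [0.6, -0.3, -0.2]
width: 0.0871
```

Call:
carry_out([
  [0,-1,0,0,0,0,87],
  [0,-1,0,0,0,0,87],
  [0,-0.44,0,0,0,0,87],
  [0,0,0,0,0,0,87],
  [0,0,0,0,0,0,87],
])

```text
t: 3.8
eef_pos: [0.4711, -0.209, 0.1967]
ee_rot: [3.142, 0.001, -0.612]
force: [-0.2, -0.6, -0.9]
width: 0.0869
```

Call:
carry_out([
  [0,0,-0.8,0,0,0,87],
  [0,0,-0.8,0,0,0,87],
  [0,0,-0.8,0,0,0,87],
  [0,0,-0.8,0,0,0,87],
  [0,0,-0.6,0,0,0,87],
  [0,0,0,0,0,0,87],
  [0,0,0,0,0,0,87],
])

```text
t: 4.5
eef_pos: [0.4717, -0.2086, 0.1024]
ee_rot: [3.141, -0.0, -0.61]
force: [0.4, 0.4, 0.2]
width: 0.0865
```

```bash
python3 - <<'E'
from h import *
a=[]
for n,x,y in(('scene',190,90),('top',370,190)):
    i=optics.grab_frame(n); cv2.imwrite(f'pics/{n}1.png',i); a.append(cv2.resize(i[y:y+150,x:x+150],(400,400),interpolation=cv2.INTER_CUBIC))
cv2.imwrite('pics/crop1.png',np.hstack(a))
E
```

```text
(no output)
```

View pics/crop1.png

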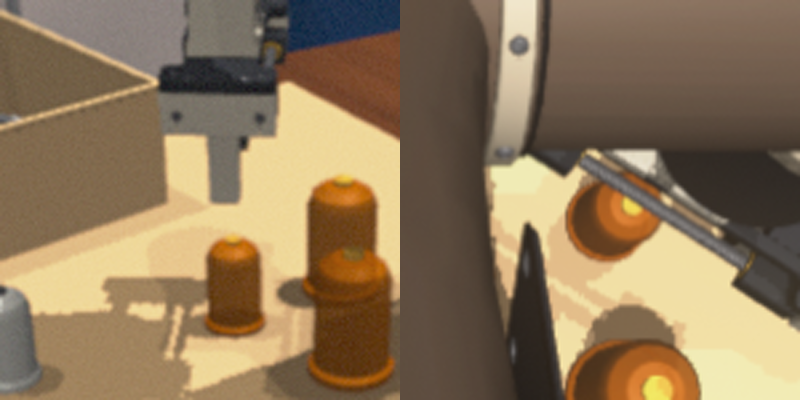

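```bash
cat >> h.py <<'E'
def proj(n,P):
    c=optics.calibration(n); f=240/np.tan(np.radians(c['fov_y']/2))
    p=(np.array(P,float).reshape(-1,3)-c['position'])@R.from_euler('xyz',c['orientation']).as_matrix()
    p=p*[1,-1,-1]; K=np.array([[f,0,c['cx']],[0,f,c['cy']],[0,0,1]])
    return cv2.projectPoints(p,np.zeros(3),np.zeros(3),K,c['dist'])[0].reshape(-1,2)
E
python3 - <<'E'
from h import *
s=get_state(); p=s['eef_pos']; M=R.from_euler('xyz',s['ee_rot']).as_matrix(); print(p,s['q'],M[:,1])
for n in('scene','top'):
    print(n,[(d,proj(n,p+M@[0,d,.008])[0].round(1).tolist()) for d in(-.065,-.044,0,.044,.065)],proj(n,p+M@[0,0,-.058]).round(1))
c={n:cv2.imread(f'pics/{n}1.png') for n in('scene','top')}
a=cv2.resize(c['scene'][60:240,180:420],(800,600),interpolation=cv2.INTER_CUBIC)
for d in(-.044,.044):
    for w in(-.0095,.0095):
        u=proj('scene',p+M@[w,d,.008])[0]; cv2.circle(a,tuple(int(v) for v in (u-[180,60])*800/240),4,(255,0,255),-1)
cv2.imwrite('pics/crop2.png',a)
E
```

```text
[ 0.47220336 -0.2089271   0.10305434] [-3.57928280e-02  1.82221606e-01 -4.65681210e-01  2.93898359e-04
 -9.21243768e-01  9.95708324e-01] [-5.73443174e-01 -8.19245040e-01 -7.00652061e-04]
scene [(-0.065, [273.8, 186.4]), (-0.044, [274.6, 181.6]), (0, [276.4, 171.9]), (0.044, [278.0, 163.0]), (0.065, [278.8, 158.9])] [[275.7 141.9]]
top [(-0.065, [421.7, 239.5]), (-0.044, [433.7, 247.3]), (0, [459.1, 263.5]), (0.044, [484.5, 279.8]), (0.065, [496.6, 287.6])] [[469.7 256.6]]
```

View pics/crop2.png

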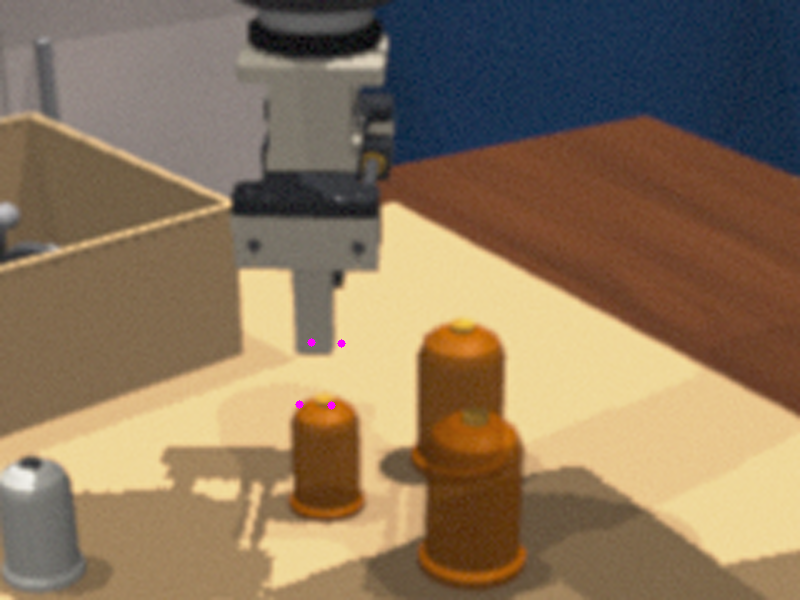

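```bash
python3 - <<'E'
from h import *
s=get_state(); p=s['eef_pos']; M=R.from_euler('xyz',s['ee_rot']).as_matrix()
o=[]
for n,x0,y0 in(('top',390,190),('scene',210,90)):
    a=cv2.resize(cv2.imread(f'pics/{n}1.png')[y0:y0+120,x0:x0+120],(400,400),interpolation=cv2.INTER_CUBIC)
    for zz,col,L,W in((.008,(255,0,255),.065,.0095),(-.058,(0,255,0),.0965,.039)):
        q=[proj(n,p+M@[w,d,zz])[0] for w,d in((-W,-L),(W,-L),(W,L),(-W,L))]
        cv2.polylines(a,[((np.array(q)-[x0,y0])*400/120).astype(int)],True,col,1)
    o.append(a)
cv2.imwrite('pics/crop3.png',np.hstack(o))
E
```

```text
(no output)
```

View pics/crop3.png

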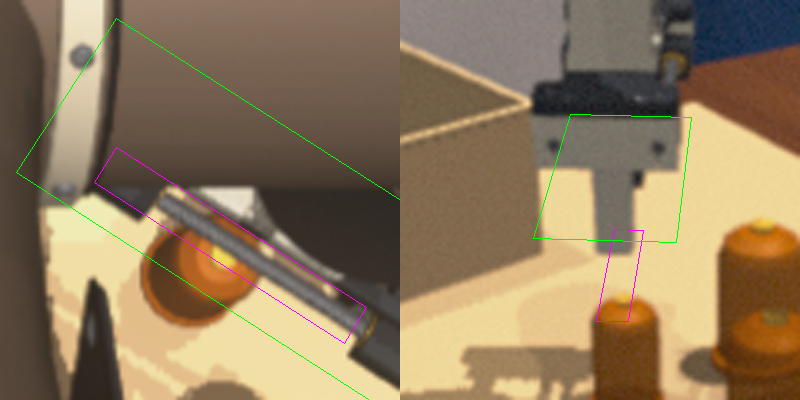

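The gripper appears about 45 mm higher in the picture than the state says, while its lateral position agrees. I'll retake the frames to rule out a delay and compare them numerically.

```bash
python3 - <<'E'
from h import *
for n in('scene','top'):
    i=optics.grab_frame(n); j=cv2.imread(f'pics/{n}1.png'); cv2.imwrite(f'pics/{n}2.png',i)
    d=(cv2.absdiff(i,j).max(2)>40); print(n,d.sum())
s=get_state(); print(s['t'],s['eef_pos'])
i=cv2.imread('pics/scene2.png'); j=cv2.imread('pics/scene0.png')
# column through finger: rows where the robot covers background
print([(y,i[y,274].tolist(),j[y,274].tolist()) for y in range(134,184,4)])
# static shift scene0->scene2
for n,b in(('scene',(280,460,150,500)),('top',(40,300,50,300))):
    g=[cv2.cvtColor(cv2.imread(f'pics/{n}{k}.png'),cv2.COLOR_BGR2GRAY)[b[0]:b[1],b[2]:b[3]].astype(np.float32) for k in(0,2)]
    print(n,cv2.phaseCorrelate(*g))
E
```

```text
scene 22
top 197
4.7 [ 0.47207827 -0.20908656  0.10297343]
[(134, [104, 115, 122], [146, 206, 233]), (138, [103, 114, 120], [147, 205, 232]), (142, [97, 106, 113], [142, 201, 231]), (146, [100, 110, 116], [142, 203, 231]), (150, [102, 111, 116], [145, 203, 233]), (154, [98, 109, 115], [145, 204, 233]), (158, [98, 111, 115], [145, 204, 233]), (162, [100, 111, 117], [145, 205, 233]), (166, [123, 167, 200], [147, 203, 232]), (170, [152, 215, 238], [142, 201, 232]), (174, [152, 215, 238], [145, 206, 233]), (178, [124, 192, 233], [124, 196, 231]), (182, [9, 105, 191], [12, 100, 182])]
scene ((0.00531453236408197, 0.016858530770491598), 0.9377775893387971)
top ((0.02034498432239218, 0.0007274499661775735), 0.8228288293909144)
```

Call:
carry_out([
  [0,0,-0.5,0,0,0,87],
  [0,0,-0.5,0,0,0,87],
  [0,0,-0.5,0,0,0,87],
  [0,0,0,0,0,0,87],
  [0,0,0,0,0,0,87],
])

```text
t: 5.2
eef_pos: [0.4709, -0.2093, 0.0638]
ee_rot: [3.141, 0.001, -0.612]
force: [-0.4, 1.3, 0.2]
width: 0.087
```

```bash
python3 - <<'E'
from h import *
s=get_state(); p=s['eef_pos']; M=R.from_euler('xyz',s['ee_rot']).as_matrix(); print(p,s['force'])
o=[]
for n,x0,y0 in(('top',390,190),('scene',210,110)):
    i=optics.grab_frame(n); cv2.imwrite(f'pics/{n}3.png',i)
    a=cv2.resize(i[y0:y0+120,x0:x0+120],(400,400),interpolation=cv2.INTER_CUBIC)
    for zz,col,L,W in((.008,(255,0,255),.065,.0095),(-.058,(0,255,0),.0965,.039)):
        q=[proj(n,p+M@[w,d,zz])[0] for w,d in((-W,-L),(W,-L),(W,L),(-W,L))]
        cv2.polylines(a,[((np.array(q)-[x0,y0])*400/120).astype(int)],True,col,1)
    o.append(a)
cv2.imwrite('pics/crop4.png',np.hstack(o))
E
```

```text
[ 0.47091735 -0.2092692   0.06383731] [-0.37892131  1.33594344  0.19767341]
```

View pics/crop4.png

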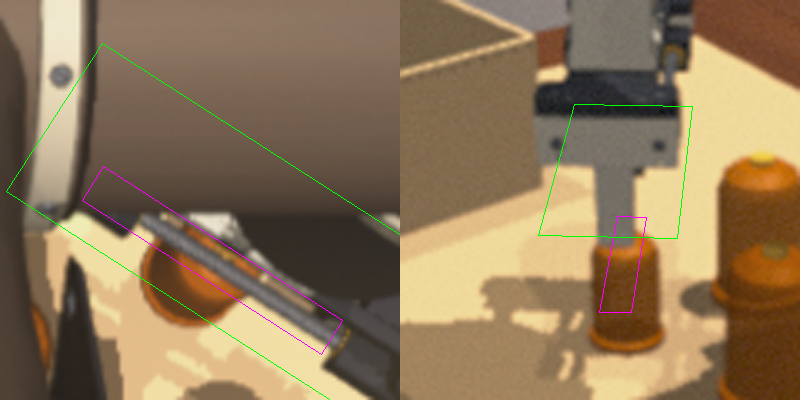

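The offset persists at the lower pose: the gripper moved about 18 px, as commanded, but sits about 20 px above prediction. One view cannot separate an error in height from one along the line of sight. I'll lift clear and track the tip over a known sideways motion to resolve it before committing.

Call:
carry_out([
  [0,0,0.8,0,0,0,87],
  [0,0,0.8,0,0,0,87],
  [0,0,0.8,0,0,0,87],
  [0,0,0.8,0,0,0,87],
  [0,0,0.8,0,0,0,87],
  [0,0,0.8,0,0,0,87],
  [0,0.5,0.8,0,0,0,87],
  [0,1,0,0,0,0,87],
])

```text
t: 6.1
eef_pos: [0.4732, -0.1725, 0.2079]
ee_rot: [-3.139, -0.005, -0.613]
force: [0.2, 0.5, -0.5]
width: 0.0869
```

Call:
carry_out([
  [0,1,0,0,0,0,87],
  [0,1,0,0,0,0,87],
  [0,1,0,0,0,0,87],
  [0,1,0,0,0,0,87],
  [0,1,0,0,0,0,87],
  [0,1,0,0,0,0,87],
  [0,1,0,0,0,0,87],
  [0,1,0,0,0,0,87],
])

```text
t: 6.9
eef_pos: [0.4714, 0.0294, 0.2052]
ee_rot: [-3.14, -0.001, -0.611]
force: [0.4, 0.4, -0.1]
width: 0.0871
```

Call:
carry_out([
  [0,0,0,0,0,0,87],
  [0,0,0,0,0,0,87],
])

```text
t: 7.1
eef_pos: [0.4714, 0.0287, 0.2049]
ee_rot: [-3.141, -0.0, -0.61]
force: [0.7, -0.5, -0.1]
width: 0.0868
```

```bash
python3 - <<'E'
from h import *
s=get_state(); p=s['eef_pos']; M=R.from_euler('xyz',s['ee_rot']).as_matrix(); print(p)
u=proj('scene',p+M@[0,-.065,.008])[0]; print('pred near tip',u)
i=optics.grab_frame('scene'); cv2.imwrite('pics/scene4.png',i)
x0,y0=int(u[0]-80),int(u[1]-90); print(x0,y0)
cv2.imwrite('pics/crop5.png',cv2.resize(i[y0:y0+120,x0:x0+160],(800,600),interpolation=cv2.INTER_CUBIC))
E
```

```text
[0.47141006 0.02873621 0.20491026]
pred near tip [351.7693577  187.49142961]
271 97
```

View pics/crop5.png

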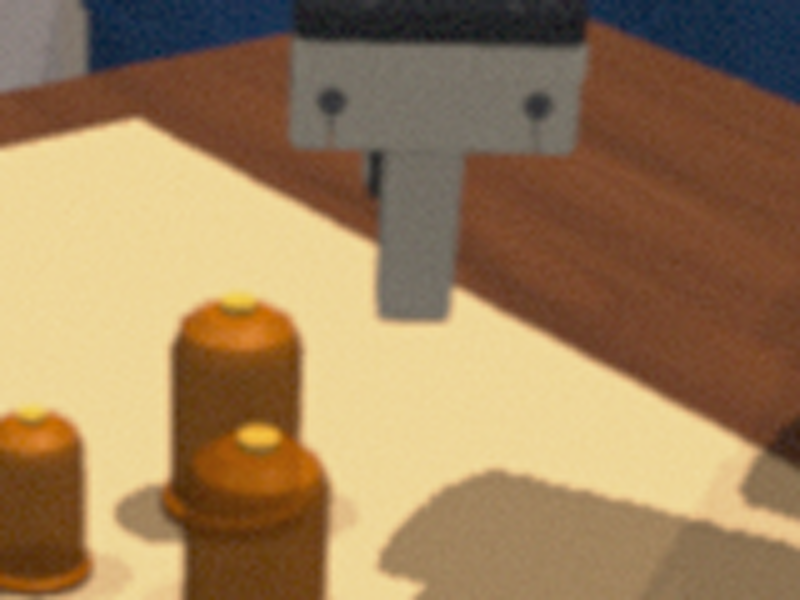

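```bash
python3 - <<'E'
from h import *
from scipy.optimize import least_squares as L
M=R.from_euler('xyz',[3.1415,0,-.611]).as_matrix()
P1=np.array([.4722,-.2089,.1030]);P3=np.array([.4709,-.2093,.0638]);P4=np.array([.4714,.0287,.2049])
F={'tip':[(P1,(274.2,165.6)),(P3,(274.8,183.4)),(P4,(353.3,160.5))],
'bl':[(P1,(251.9,140.3)),(P4,(329.3,126.6))],'br':[(P1,(293.0,140.6)),(P4,(386.2,127.4))]}
for k,o in F.items():
    f=lambda t:np.concatenate([proj('scene',p+M@t)[0]-u for p,u in o])
    r=L(f,[0,-.06,0]); C=np.linalg.inv(r.jac.T@r.jac)**1
    print(k,'tool offset mm',(r.x*1e3).round(1),'res',r.fun.round(1),'sd/px',(np.sqrt(np.diag(C))*1e3).round(1))
E
```

```text
tip tool offset mm [ -0.6 -54.4 -31.8] res [-0.2 -0.1  0.2  0.1 -0.   0. ] sd/px [ 1.  11.5  5.5]
bl tool offset mm [ 37.3 -72.  -90.4] res [-0.  -0.2  0.   0.2] sd/px [ 1.2 14.1  5.5]
br tool offset mm [-39.5 -93.4 -99.7] res [ 0.   0.1 -0.  -0.1] sd/px [ 1.4 11.4  4.5]
```

The tip fit puts the lateral position right and the tips about 35 mm behind the reported TCP, not 8 mm ahead. The whole gripper therefore stands about 42 mm higher than reported. I'll go back over the bowl to a reported z of 0.03, which is safe under either reading, then creep down watching the force.

Call:
carry_out([
  [0,-1,0,0,0,0,87],
  [0,-1,0,0,0,0,87],
  [0,-1,0,0,0,0,87],
  [0,-1,0,0,0,0,87],
  [0,-1,0,0,0,0,87],
  [0,-1,0,0,0,0,87],
  [0,-1,0,0,0,0,87],
  [0,-1,0,0,0,0,87],
])

```text
t: 7.95
eef_pos: [0.4709, -0.1737, 0.2047]
ee_rot: [-3.141, -0.0, -0.613]
force: [-0.4, 0.0, -0.4]
width: 0.0872
```

Call:
carry_out([
  [0,-0.76,0,0,0,0,87],
  [0,-0.8,0,0,0,0,87],
  [0,0,-1,0,0,0,87],
  [0,0,-1,0,0,0,87],
  [0,0,-1,0,0,0,87],
  [0,0,-0.6,0,0,0,87],
  [0,0,0,0,0,0,87],
])

```text
t: 8.65
eef_pos: [0.4693, -0.2113, 0.1125]
ee_rot: [3.14, 0.004, -0.613]
force: [0.2, -0.0, 0.4]
width: 0.087
```

Call:
carry_out([
  [0,0,-0.6,0,0,0,87],
  [0,0,-0.6,0,0,0,87],
  [0,0,-0.6,0,0,0,87],
  [0,0,-0.6,0,0,0,87],
  [0,0,-0.6,0,0,0,87],
  [0,0,0,0,0,0,87],
])

```text
t: 9.25
eef_pos: [0.4705, -0.2111, 0.0389]
ee_rot: [3.141, 0.002, -0.612]
force: [-0.3, -1.2, -1.4]
width: 0.0866
```

```bash
python3 - <<'E'
from h import *
s=get_state(); print(s['t'],s['eef_pos'],s['ee_rot'],s['force'])
o=[]
for n,x0,y0 in(('scene',230,130),('top',400,210)):
    i=optics.grab_frame(n); cv2.imwrite(f'pics/{n}5.png',i)
    o.append(cv2.resize(i[y0:y0+100,x0:x0+100],(400,400),interpolation=cv2.INTER_CUBIC))
cv2.imwrite('pics/crop6.png',np.hstack(o))
E
```

```text
9.25 [ 0.47050757 -0.21109999  0.03886981] [ 3.14063996e+00  1.67224697e-03 -6.12336315e-01] [-0.26708136 -1.21142753 -1.37451777]
```

View pics/crop6.png

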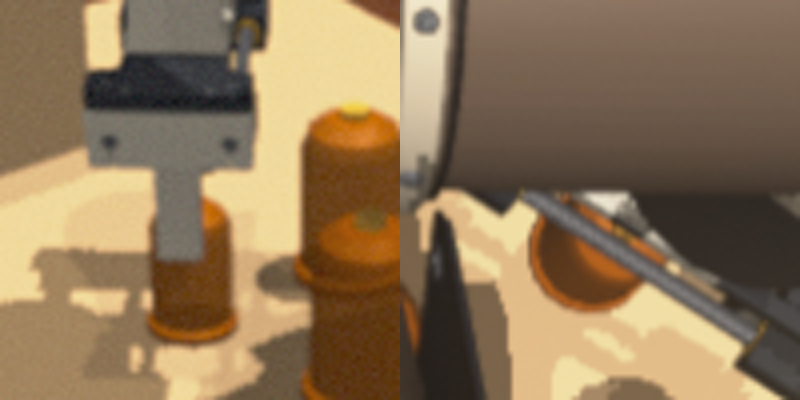

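The near finger is in front of the bowl wall with its tip still high, which matches the offset. I'll creep down.

Call:
carry_out([
  [0,0,-0.4,0,0,0,87],
  [0,0,-0.4,0,0,0,87],
  [0,0,-0.32,0,0,0,87],
  [0,0,0,0,0,0,87],
])

```text
t: 9.75
eef_pos: [0.4703, -0.2106, 0.0101]
ee_rot: [3.14, 0.002, -0.612]
force: [-0.4, -0.9, 1.0]
width: 0.0867
```

Call:
carry_out([
  [0,0,-0.1,0,0,0,87],
  [0,0,-0.1,0,0,0,87],
  [0,0,-0.1,0,0,0,87],
  [0,0,0,0,0,0,87],
])

```text
t: 10.15
eef_pos: [0.4712, -0.2107, 0.0037]
ee_rot: [3.141, 0.0, -0.612]
force: [-0.2, 0.7, 0.0]
width: 0.0873
```

The reported tips are now below the bench with no contact force, so the visual height is right. I'll go on.

Call:
carry_out([
  [0,0,-0.15,0,0,0,87],
  [0,0,-0.15,0,0,0,87],
  [0,0,-0.15,0,0,0,87],
  [0,0,-0.15,0,0,0,87],
  [0,0,0,0,0,0,87],
])

```text
t: 10.65
eef_pos: [0.4709, -0.2106, -0.0117]
ee_rot: [3.141, 0.001, -0.612]
force: [-0.3, 0.9, -0.5]
width: 0.0867
```

```bash
python3 - <<'E'
from h import *
s=get_state(); print(s['t'],s['eef_pos'],s['ee_rot'],s['force'])
i=optics.grab_frame('scene'); cv2.imwrite('pics/scene6.png',i)
# finger is grey (low sat) : last grey row in columns at finger centre
h=cv2.cvtColor(i,cv2.COLOR_BGR2HSV)
for x in(272,274,276,278): print(x,h[180:222:2,x,1].tolist())
p=s['eef_pos']; M=R.from_euler('xyz',s['ee_rot']).as_matrix()
for z in(.008,-.032,-.036,-.040): print(z,proj('scene',p+M@[0,-.065,z])[0], (p+M@[0,-.065,z])[2])
E
```

```text
10.65 [ 0.47085305 -0.21064654 -0.01173476] [ 3.14102560e+00  1.04477369e-03 -6.11641338e-01] [-0.26312325  0.85930506 -0.53408865]
272 [22, 34, 38, 40, 33, 38, 35, 33, 36, 37, 30, 36, 31, 36, 29, 33, 38, 36, 79, 103, 108]
274 [32, 26, 36, 42, 40, 39, 36, 40, 28, 39, 37, 34, 41, 31, 33, 39, 34, 35, 63, 105, 102]
276 [47, 26, 38, 42, 38, 35, 35, 33, 33, 36, 31, 37, 33, 37, 31, 37, 34, 33, 53, 102, 110]
278 [54, 21, 34, 37, 34, 42, 33, 33, 38, 37, 34, 37, 34, 37, 43, 39, 34, 42, 59, 105, 105]
0.008 [275.25568114 235.32506078] -0.019771610623707865
-0.032 [274.77362307 218.78512569] 0.020228361114171027
-0.036 [274.72455048 217.09342396] 0.024228358287958912
-0.04 [274.67531802 215.39471534] 0.028228355461746804
```

Call:
carry_out([
  [0,0,-0.15,0,0,0,80],
  [0,0,0,0,0,0,70],
  [0,0,0,0,0,0,62],
  [0,0,0,0,0,0,56],
  [0,0,0,0,0,0,52],
  [0,0,0,0,0,0,49],
  [0,0,0,0,0,0,47],
  [0,0,0,0,0,0,45],
], newtons=12)

```text
t: 11.5
eef_pos: [0.4715, -0.2107, -0.0147]
ee_rot: [-3.141, -0.0, -0.611]
force: [1.4, 0.5, -1.6]
width: 0.0452
```

Call:
carry_out([
  [0,0,0,0,0,0,43],
  [0,0,0,0,0,0,41],
  [0,0,0,0,0,0,38],
  [0,0,0,0,0,0,35],
  [0,0,0,0,0,0,30],
], newtons=12)

```text
t: 12.0
eef_pos: [0.4715, -0.2107, -0.0147]
ee_rot: [-3.141, -0.0, -0.611]
force: [0.9, 0.5, 0.5]
width: 0.0441
```

Call:
carry_out([
  [0,0,0,0,0,0,20],
  [0,0,0,0,0,0,10],
  [0,0,0,0,0,0,10],
], newtons=22)

```text
t: 12.3
eef_pos: [0.4716, -0.2107, -0.0147]
ee_rot: [-3.141, -0.0, -0.611]
force: [0.2, 0.6, 0.6]
width: 0.0436
```

The grip closed at 43.6 mm, against a 44 mm wall. Now I'll lift.

Call:
carry_out([
  [0,0,0.2,0,0,0,10],
  [0,0,0.3,0,0,0,10],
  [0,0,0.5,0,0,0,10],
  [0,0,0.8,0,0,0,10],
  [0,0,0.8,0,0,0,10],
  [0,0,0.8,0,0,0,10],
  [0,0,0.8,0,0,0,10],
  [0,0,0.8,0,0,0,10],
])

```text
t: 13.1
eef_pos: [0.4708, -0.2107, 0.1115]
ee_rot: [3.142, 0.0, -0.612]
force: [-0.3, -0.3, -2.2]
width: 0.0436
```

Call:
carry_out([
  [0,0,0.6,0,0,0,10],
  [0,0.3,0,0,0,0,10],
  [0.1,0.6,0,0,0,0,10],
  [0.15,0.9,0,0,0,0,10],
  [0.15,0.9,0,0,0,0,10],
  [0.15,0.9,0,0,0,0,10],
  [0.15,0.9,0,0,0,0,10],
  [0.15,0.9,0,0,0,0,10],
])

```text
t: 13.9
eef_pos: [0.4916, -0.0745, 0.1243]
ee_rot: [3.141, 0.001, -0.612]
force: [-0.5, -1.2, -2.6]
width: 0.0436
```

Call:
carry_out([
  [0.15,0.9,0,0,0,0,10],
  [0.15,0.9,0,0,0,0,10],
  [0.2,0.9,0,0,0,0,10],
  [0.2,0.9,0,0,0,0,10],
  [0.2,0.9,0,0,0,0,10],
  [0.2,0.9,0,0,0,0,10],
  [0.2,0.9,0,0,0,0,10],
  [0.2,0.9,0,0,0,0,10],
])

```text
t: 14.7
eef_pos: [0.5291, 0.1053, 0.1242]
ee_rot: [3.14, 0.001, -0.612]
force: [0.3, -0.1, -2.0]
width: 0.0438
```

Call:
carry_out([
  [0.16,0.9,0,0,0,0,10],
  [0.1,0.9,0,0,0,0,10],
  [0,0.6,0,0,0,0,10],
  [0,0.2,0,0,0,0,10],
  [0,0,0,0,0,0,10],
  [0,0,0,0,0,0,10],
])

```text
t: 15.3
eef_pos: [0.5361, 0.1687, 0.125]
ee_rot: [3.141, 0.0, -0.612]
force: [-0.6, 0.1, -1.0]
width: 0.0435
```

Call:
carry_out([
  [0,0.2,-0.3,0,0,0,10],
  [0,0,-0.6,0,0,0,10],
  [0,0,-0.8,0,0,0,10],
  [0,0,-0.8,0,0,0,10],
  [0,0,-0.5,0,0,0,10],
  [0,0,-0.2,0,0,0,10],
  [0,0,0,0,0,0,10],
  [0,0,0,0,0,0,10],
])

```text
t: 16.1
eef_pos: [0.5372, 0.1745, 0.0459]
ee_rot: [-3.141, -0.001, -0.611]
force: [1.0, 0.4, -1.6]
width: 0.0438
```

```bash
python3 - <<'E'
from h import *
s=get_state(); p=s['eef_pos']; print(s['t'],p,s['force'])
i=optics.grab_frame('scene'); cv2.imwrite('pics/scene7.png',i)
x0,y0=308,215
a=cv2.resize(i[y0:y0+120,x0:x0+120],(600,600),interpolation=cv2.INTER_CUBIC)
b=p[2]+.0147
th=np.linspace(0,6.29,40)
for c,z,r,col in((p,b,.025,(255,0,255)),((.5356,.1743),.036,.030,(0,255,0))):
    q=proj('scene',[[c[0]+r*np.cos(t),c[1]+r*np.sin(t),z] for t in th])
    cv2.polylines(a,[((q-[x0,y0]+.5)*5).astype(int)],True,col,1)
cv2.imwrite('pics/crop7.png',a)
E
```

```text
16.1 [0.53718097 0.17453826 0.04586867] [ 0.97426029  0.42468266 -1.62688772]
```

View pics/crop7.png

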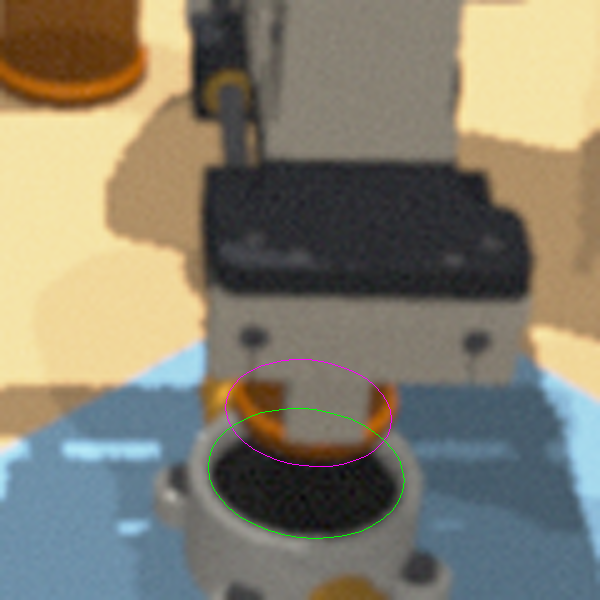

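The flange sits over the recess: seen at crop x 232–398, against the recess edge at x 208–404. The offset is about 1 mm, and the radial play is 5 mm. I'll lower it slowly.

Call:
carry_out([
  [0,-0.04,-0.3,0,0,0,10],
  [0,0,-0.3,0,0,0,10],
  [0,0,-0.2,0,0,0,10],
  [0,0,-0.12,0,0,0,10],
  [0,0,-0.08,0,0,0,10],
  [0,0,0,0,0,0,10],
  [0,0,0,0,0,0,10],
])

```text
t: 16.85
eef_pos: [0.5367, 0.1733, 0.0203]
ee_rot: [-3.142, -0.0, -0.611]
force: [0.6, -0.1, -1.1]
width: 0.0438
```

Call:
carry_out([
  [0,0,-0.04,0,0,0,10],
  [0,0,-0.04,0,0,0,10],
  [0,0,-0.04,0,0,0,10],
  [0,0,0,0,0,0,10],
])

```text
t: 17.25
eef_pos: [0.5365, 0.1732, 0.0171]
ee_rot: [3.141, 0.0, -0.612]
force: [0.2, 0.1, -2.1]
width: 0.0436
```

Expected contact is near z = 0.0133.

Call:
carry_out([
  [0,0,-0.03,0,0,0,10],
  [0,0,-0.03,0,0,0,10],
  [0,0,-0.03,0,0,0,10],
  [0,0,0,0,0,0,10],
])

```text
t: 17.65
eef_pos: [0.5365, 0.1733, 0.0148]
ee_rot: [3.141, 0.0, -0.612]
force: [0.4, 0.2, -2.1]
width: 0.0436
```

Call:
carry_out([
  [0,0,-0.02,0,0,0,10],
  [0,0,-0.02,0,0,0,10],
  [0,0,0,0,0,0,10],
])

```text
t: 17.95
eef_pos: [0.5366, 0.1733, 0.0139]
ee_rot: [3.142, 0.0, -0.612]
force: [-0.8, -0.9, -1.7]
width: 0.044
```

Call:
carry_out([
  [0,0,-0.02,0,0,0,10],
  [0,0,0,0,0,0,10],
])

```text
t: 18.15
eef_pos: [0.5366, 0.1733, 0.0134]
ee_rot: [3.142, 0.0, -0.612]
force: [0.3, 0.4, -2.0]
width: 0.0439
```

Call:
carry_out([
  [0,0,-0.02,0,0,0,10],
  [0,0,0,0,0,0,10],
])

```text
t: 18.35
eef_pos: [0.5367, 0.1733, 0.0133]
ee_rot: [-3.142, -0.0, -0.611]
force: [-1.8, -0.1, 3.6]
width: 0.0436
```

Call:
carry_out([
  [0,0,-0.02,0,0,0,10],
  [0,0,0,0,0,0,10],
])

```text
t: 18.55
eef_pos: [0.5367, 0.1733, 0.0133]
ee_rot: [-3.141, -0.0, -0.611]
force: [-3.5, -1.3, 7.8]
width: 0.0437
```

Contact came at z = 0.0133, exactly the gasket floor height, with about 10 N. Releasing.

Call:
carry_out([
  [0,0,0.02,0,0,0,43],
  [0,0,0,0,0,0,45],
  [0,0,0,0,0,0,48],
  [0,0,0,0,0,0,54],
  [0,0,0,0,0,0,64],
  [0,0,0,0,0,0,76],
  [0,0,0,0,0,0,87],
  [0,0,0,0,0,0,87],
], newtons=5)

```text
t: 19.35
eef_pos: [0.5366, 0.1733, 0.0129]
ee_rot: [3.142, -0.0, -0.611]
force: [0.4, -0.4, 1.0]
width: 0.0804
```

Call:
carry_out([
  [0,0,0.2,0,0,0,87],
  [0,0,0.4,0,0,0,87],
  [0,0,0.6,0,0,0,87],
  [0,0,0.8,0,0,0,87],
  [0,0,0.8,0,0,0,87],
  [0,0,0.8,0,0,0,87],
  [0,0,0.8,0,0,0,87],
  [0,0,0.8,0,0,0,87],
])

```text
t: 20.15
eef_pos: [0.5367, 0.1733, 0.1449]
ee_rot: [-3.141, -0.0, -0.611]
force: [-0.1, -0.1, -0.5]
width: 0.087
```

Call:
carry_out([
  [0,-0.6,0.4,0,0,0,87],
  [0,-1,0,0,0,0,87],
  [0,-1,0,0,0,0,87],
  [0,-1,0,0,0,0,87],
  [0,-1,0,0,0,0,87],
  [0,-1,0,0,0,0,87],
  [0,-0.5,0,0,0,0,87],
  [0,0,0,0,0,0,87],
])

```text
t: 20.95
eef_pos: [0.5363, 0.0191, 0.1532]
ee_rot: [-3.142, -0.0, -0.614]
force: [-0.0, -1.1, -0.8]
width: 0.087
```

```bash
python3 - <<'E'
from h import *
s=get_state(); print(s['t'],s['eef_pos'],s['force'],s['width'])
i=optics.grab_frame('scene'); cv2.imwrite('pics/scene8.png',i)
x0,y0=308,235
a=cv2.resize(i[y0:y0+120,x0:x0+120],(400,400),interpolation=cv2.INTER_CUBIC)
print('pred nub top',proj('scene',[.5356,.1743,.105]))
hs=cv2.cvtColor(i,cv2.COLOR_BGR2HSV); m=((hs[...,0]>20)&(hs[...,0]<32)&(hs[...,1]>150)).astype(np.uint8)*255
for c in blobs('scene',m,(350,240,390,290))[:1]: q=c.reshape(-1,2).mean(0); print('nub',q,plane('scene',q,.105))
for n,b in(('scene metal',(165,190,220,240)),('gear',(250,235,300,270))):
    k=[cv2.imread(f'pics/scene{j}.png')[b[1]:b[3],b[0]:b[2]] for j in(0,8)]; g=[cv2.cvtColor(x,cv2.COLOR_BGR2GRAY).astype(np.float32) for x in k]; print(n,cv2.phaseCorrelate(*g))
cv2.imwrite('pics/crop8.png',np.hstack([a,cv2.resize(i,(533,400))[:, :400]]))
E
```

```text
20.95 [0.53626482 0.01912613 0.15324411] [-0.019757   -1.14411986 -0.84637579] 0.08703477999023117
pred nub top [[372.27335046 272.82257786]]
nub [372.26666667 271.6       ] [[0.5337032  0.17199955 0.105     ]]
scene metal ((0.03833217199833783, -0.027831395114130686), 0.9946233135859172)
gear ((-0.10571550429683896, 0.05422612825786288), 0.7545908636516995)
```

View pics/crop8.png

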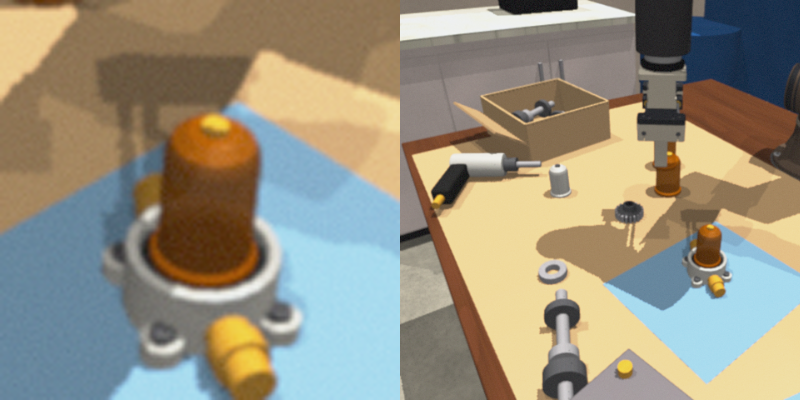

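The bowl stands upright in the recess, with its nub at scene (372.3, 271.6) against a prediction of (372.3, 272.8). The metal bowl and gear have not moved, and the gripper is clear.

```bash
python3 -c "
from station import arm; print(arm.job_done())"
```

```text
the job is handed in; nothing more can be done
None
```

I picked up the smallest amber bowl with a 22 N grip and lowered it in half-millimetre steps until it touched the gasket. I then let go, backed the gripper off and handed the job in at about 21 s; no verdict is reported.

**Last checks:**
- **Placing:** the bowl stands upright in the recess. Its nub is within about 1 px of where a seated, centred bowl would put it, roughly 3 mm of the recess centre.
- **Contact:** the touch came at the expected floor height, and the wrist force rose by about 10 N at most.
- **Other parts:** in the image the metal bowl and gear shifted 0.1 px or less.

**One disagreement:** the reported TCP height did not match the pictures. The gripper stood about 42 mm higher than the state and `tips_ahead` imply. I confirmed this by tracking the tip over a known move. When I then crept down, there was no contact even with the tips reported below the bench. I used the heights from the pictures; the horizontal position agreed to within about 2 mm across the camera's view.

I viewed 11 pictures, over the planned 8 but within the limit of 12. The arm blocked the top camera at the recess, so the final check used the scene view alone.

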